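# Open the fume extractor's filter pot

## Task

The filter of the bench fume extractor is due for a change. Press its black cover down against the spring, twist it a quarter turn anticlockwise (seen from above) to free it from its lugs, without forcing it, then lift it off and set it down gently on the blue mat, handle up and wholly on the mat. Do not shift the other things on the bench.

Things in the scene. Friction and masses are not known exactly. Their poses are not given: they have to be found in the camera images.
- unit: Bench fume extractor, fixed: low grey cabinet 200 (x) by 160 (y) by 50 high, with a white round filter pot (80 diameter) upright on its centre. Origin: centre of the cabinet's underside; its z axis is the pot's axis. Three steel lugs stand out just below the pot's rim. Red (locked) and green (free) marks lie round the pot's foot.
- pot_rim (a point): Centre of the pot's rim, 105 over the bench; axes as the unit's. Freeing the cover: hold it pressed down 8 to 11 mm and turn it anticlockwise seen from above. Ribs under the lugs block turning unless it is down 7 mm, for the first 40 degrees. From 65 degrees it lifts straight up (35 mm to be clear); a stop ends the turn at about 93 (do not wrench); 80 is the middle of the free range.
- cover: Black bayonet cover, 112 diameter, 65 high, 0.13 to 0.25 kg: disc 6 thick with a red mark, three claws hanging 25 below it, their toes hooked under the lugs. Origin: on its axis, level with the claws' lower ends (it stands on them when set down), z up; disc top at 31, handle top at 65. Locked: origin 91 over the bench, its x within 4 degrees of the unit's x. Loose once freed.
- cover_grip (a point): Centre of the cover's straight orange handle, a fin 84 long (along x), 22 wide (y) and 34 high on the middle of the disc: 48 above the cover's origin, 17 above the disc's top; axes as the cover's.
- mat: Blue work mat, fixed, 280 (x) by 240 (y) by 3 thick. Origin: centre of its underside. A screwdriver lies along its +y edge (about y = 96) and a small green circuit board along its -y edge (about y = -100); the middle is free.
- filter (a joint): Sprung filter in the pot (white, blue rim) that holds the cover up: metres pressed below the locked height; 0 locked, 0.011 with the cover at its hard stop on the rim, -0.003 when let up fully. Its spring pushes with 5 N locked and about 10 N at the stop.
- screwdriver: Screwdriver, 160 long, lying on the mat; leave alone.
- board: Green circuit board 70 by 22, 8 high, lying on the mat; leave alone.
- spool: Metal wire spool, 60 diameter, 50 high, standing beyond the work area; leave alone.
- flux: Amber jar, 48 diameter, 90 high; leave alone.
- meter: Grey hand meter 140 by 75 by 34, lying to the right; leave alone.
- spare_filter: Spare filter, white and blue, 71 diameter, 53 high, standing to the left; leave alone.
- parts_tray: Yellow divided tray 110 by 90 by 30; leave alone.

How it is judged (in metres and radians):
On the way:
1. the cover, still on the pot, has been turned past its lugs (more than 63 degrees) (angle between the x axis of cover and the x axis of unit, either way round above 1.1 rad and horizontal distance between cover and unit below 0.012 m and z of cover in the frame of unit below 0.1 m), for 0.05 s.
At the end, for the whole second after the job is handed in: The cover rests still on the mat on its claws, handle up (within 0.08 rad), its centre within 90 mm (mat x) and 70 mm (mat y) of the mat's centre; the sprung filter stands let up in the pot (joint below -0.002) (x of cover in the frame of mat between -0.09 and 0.09 m and y of cover in the frame of mat between -0.07 and 0.07 m and z of cover in the frame of mat between 0 and 0.007 m and angle between cover's own z axis and vertical below 0.08 rad and linear speed of cover below 0.02 m/s and value of joint filter below -0.002 m); the robot touches nothing.
It fails at once if the cover is dropped (moving over 0.6 m/s with no finger on it) (linear speed of cover above 0.6 m/s and contact force between the fingers and cover below 0.2 N).
It fails at once if another thing on the bench is shifted by more than 30 mm (distance of any of screwdriver, board, spool, flux, meter, spare_filter, parts_tray from where it was at the start of the episode above 0.03 m).
It fails at once if the cover is forced: wrenched against its lugs, stops or the pot with more than 80 N (contact force between cover and unit above 80 N).
It also fails if it takes over 48 s, if anything falls off the work surface, if the arm or the gripper's body presses on something with over 40 N, if the wrist force passes 120 N, or if a joint passes its speed limit or range.

## Robot

A 6-joint arm with a two-finger parallel gripper is mounted at the origin on the work surface. World frame = base frame: x ahead of the robot, y to its left, z up, the work surface at z = 0. Lengths are in m, angles in degrees, forces in N, time in s.
With the tool pointing down it reaches from about 0.25 to 0.725 m from the base axis. Payload 9.7 kg.
Tool frame: the origin (TCP) lies midway between the tips of the shut fingers; the grasp point (between the pads) lies 19 mm behind it (bot.pinch_z is the distance from the TCP to the grasp point, in m); z points along the fingers, y is the direction in which the jaws open and shut (so a half turn about z gives the same grasp; the last joint's range is limited). The gripper opens to 85 mm and grips with 20 to 120 N. Pads are 22 mm wide; open, the fingers measure 114 mm over their backs; the gripper's body (76 mm by 85 mm) begins 54 mm behind the grasp point. The pads swing forward as they close: fully open they stand 13 mm farther back than shut.
Start: joints at [-63.083, 4.979, 10.078, 95.1, 0, 90], TCP at [0.249, -0.49, 0.231] pointing down, gripper open.
Joint ranges: [-179.16, 179.16], [-48.56, 103.87], [-65.8, 70.77], [-126.05, 130.52], [-82.76, 87.17], [-180, 180]. Speed limits (degrees/s): [127.2, 127.2, 147.25, 180, 180, 180].

## Interface

Orientations are given as [roll, pitch, yaw] about the fixed x, y, z axes, in that order (R = Rz(yaw) Ry(pitch) Rx(roll)).
In Python, from workcell import bot, imaging gives the robot as it stands.
- The arm moves only by the tool servo_tool, never from a script. Its argument "moves" is a list that holds one entry, the list of rows, each a list of 7 numbers: the turn, a rotation vector about the tool's x, y, z in rad, then the shift along the tool's x, y, z in cm, then the finger opening in cm, from 0 to 8.54. A call has 1 to 12 rows; each row shifts and turns the pose as measured when the row begins, along the tool's axes as they then stand; what a row does not reach is not made up. A row lasts 1/12 s, in which the tool goes at most 41.7 mm and 7.16 degrees, less where a joint would pass 70% of its speed; a pose out of reach is approached as far as the arm can. A call is refused whole if a number of a shift passes 4.17 or a number of a turn 0.125, either way. A call with a gripper value outside its range is refused whole. The fingers move at their own pace and stop on an object; "force" is the grip in N (left out, the last holds). Time passes only in rows, so rows that do not move let the fingers close. It gives the time, the measured TCP pose, the force and the opening at its end, in the units of the state.
- bot.get_obs(): the state, without advancing time (a new reading comes with each control period).
- imaging.camera(name): name is "scene" or "top"; returns the picture (384x512x3 uint8, blue, green, red); there is no depth.
- imaging.calibration(name): a dict with "fx", "fy", "cx", "cy" (pixels), "camera_from_world" (4x4, takes a point from world to camera coordinates). Camera axes: x right, y down, z forward; pixel columns grow to the right and rows downward; lengths in m; the calibration is good to about 2 mm. A picture is of the moment at which its call begins. calibration takes no time and is no camera call.
- bot.job_done(): hands the job in, once; it reports no verdict.
The state is a dict: "time": time; "q": joint angles; "qd": joint speeds; "joint_efforts": joint torques, N m; "ee_pos": TCP position; "tcp_rot": TCP orientation; "wrist_force": force on the tool from outside, world axes, zero at the start; "torque": the same for the moment, N m; "opening": finger opening in m.
Only numpy, scipy, OpenCV 4.12 (cv2) and the standard library are available. Lean on these libraries where they do the work, as an engineer would, in place of code of your own. Each camera call takes 0.05 s, during which the arm holds its last target.

## Working session

There is one attempt and no reset: what is moved stays moved. The work goes in short steps, Python scripts to look and compute and a tool call to move; the robot and the scene stay as the last step left them, time stands still between calls to the robot, and variables do not carry over. Pictures are saved under pics/ and viewed, and the job is handed in when it is done.

Besides the shell and the picture viewer there is one more tool, called after "Request:" by a JSON object that holds its "api" and its "payload". servo_tool: Moves the arm, as the interface text tells. Its arguments: {"type":"object","properties":{"moves":{"type":"array","items":{"type":"array","items":{"type":"array","items":{"type":"number"}}}},"force":{"type":"number"}},"required":["moves"]}

```bash
mkdir -p pics
python3 - <<'E'
from workcell import bot, imaging
import cv2,numpy as np
for n in("scene","top"):
    cv2.imwrite(f"pics/{n}0.png",imaging.camera(n)); c=imaging.calibration(n); print({k:(np.round(v,4).tolist() if k=="camera_from_world" else v) for k,v in c.items()})
print(bot.get_obs(), bot.pinch_z)
E
```

```text
{'fx': 366.69572837677987, 'fy': 366.69572837677987, 'cx': 255.57144417319574, 'cy': 190.47275298945848, 'camera_from_world': [[0.7218, 0.692, 0.0101, -0.43], [0.4694, -0.4789, -0.7418, -0.2106], [-0.5086, 0.5402, -0.6705, 1.5869], [0.0, 0.0, 0.0, 1.0]]}
{'fx': 357.9793674421699, 'fy': 357.9793674421699, 'cx': 258.4236115102813, 'cy': 191.0217255906062, 'camera_from_world': [[-0.0199, -0.9998, -0.0087, -0.0205], [-0.9851, 0.0211, -0.1705, 0.602], [0.1706, 0.0052, -0.9853, 1.108], [0.0, 0.0, 0.0, 1.0]]}
{'time': 0.1, 'q': array([-6.30820448e+01,  5.00753829e+00,  1.00397845e+01,  9.50991988e+01,
        7.09385822e-04,  9.00004387e+01]), 'qd': array([ 0.01160931, -0.1263972 ,  0.07851654, -0.00894351,  0.09567294,
        0.05925422]), 'joint_efforts': array([-2.82153524e-04, -5.21562195e+01,  4.65653300e+01,  1.59933855e-02,
        4.54674046e-05,  3.07459095e-05]), 'ee_pos': array([ 0.24890596, -0.49023182,  0.23066498]), 'tcp_rot': array([-1.79933047e+02, -7.08872647e-04,  2.69175156e+01]), 'wrist_force': array([ 0.06338956,  0.26837172, -0.20436769]), 'torque': array([ 0.06996884,  0.01826765, -0.01390203]), 'opening': 0.08536351962993474} 0.0187
```

View pics/scene0.png

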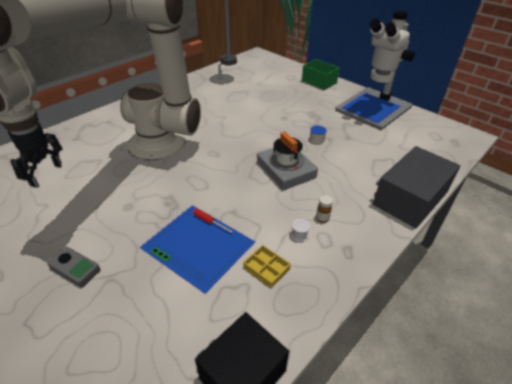

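View pics/top0.png

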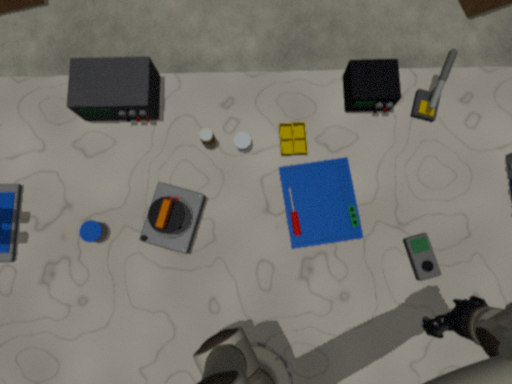

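```bash
python3 - <<'E'
import cv2
t=cv2.imread("pics/top0.png"); s=cv2.imread("pics/scene0.png")
cv2.imwrite("pics/t1.png",cv2.resize(t[80:260,60:300],None,fx=3.3,fy=3.3,interpolation=cv2.INTER_CUBIC))
E
python3 - <<'E'
import cv2
t=cv2.imread("pics/top0.png"); s=cv2.imread("pics/scene0.png")
cv2.imwrite("pics/t2.png",cv2.resize(t[170:265,125:225],None,fx=6,fy=6,interpolation=cv2.INTER_CUBIC))
cv2.imwrite("pics/t3.png",cv2.resize(t[150:255,270:370],None,fx=5,fy=5,interpolation=cv2.INTER_CUBIC))
cv2.imwrite("pics/s2.png",cv2.resize(s[120:195,245:335],None,fx=8,fy=8,interpolation=cv2.INTER_CUBIC))
E
```

```text
(no output)
```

View pics/t2.png

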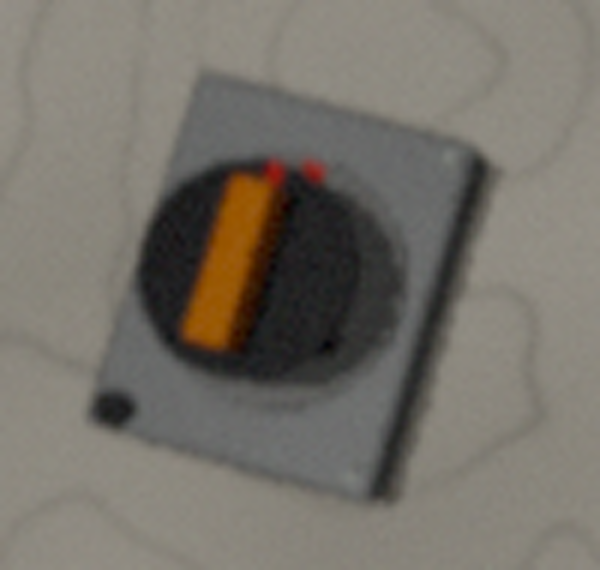

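View pics/s2.png

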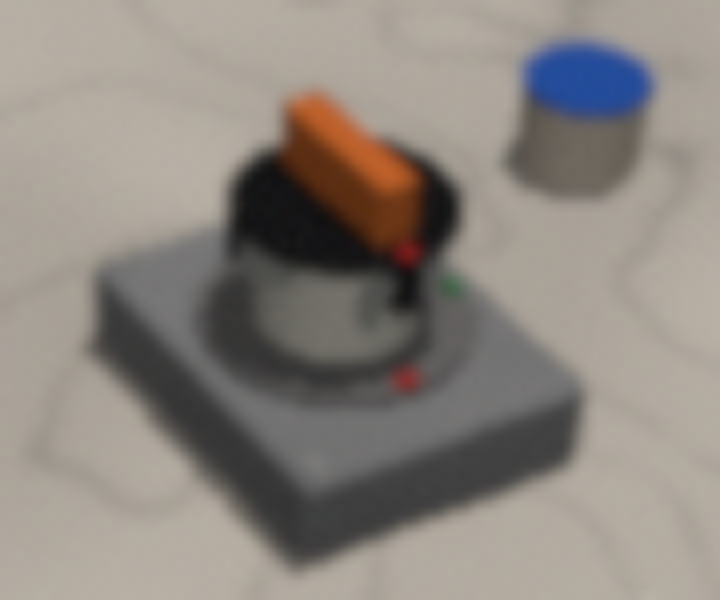

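View pics/t3.png

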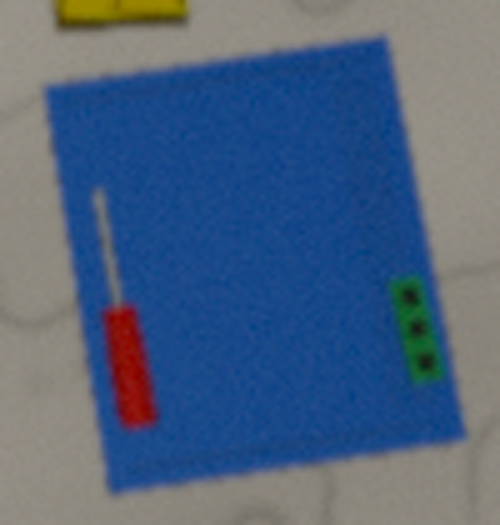

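The top view shows the orange handle top with corners at about (163,199), (170,200), (163,228) and (155,227). The cabinet, mat, screwdriver and board are all clear. Next I turn these into positions.

```bash
cat > h.py <<'E'
from workcell import bot, imaging
import numpy as np,cv2
def back(n,uv,z):
    c=imaging.calibration(n);T=np.array(c["camera_from_world"]);R,t=T[:3,:3],T[:3,3]
    o=-R.T@t;d=R.T@np.array([(uv[0]-c["cx"])/c["fx"],(uv[1]-c["cy"])/c["fy"],1]);return o+d*(z-o[2])/d[2]
def crop(p,s,o): return [(p[0]+.5)/s-.5+o[0],(p[1]+.5)/s-.5+o[1]]
E
python3 - <<'E'
from h import *
np.set_printoptions(precision=4,suppress=True)
def rep(name,n,pts,s,o,z):
    P=np.array([back(n,crop(p,s,o),z) for p in pts])[:,:2]
    print(name,P.tolist() and P, "mean",P.mean(0)); 
    for i in range(len(P)):
        d=P[(i+1)%len(P)]-P[i]; print("  edge",np.linalg.norm(d),np.degrees(np.arctan2(d[1],d[0])))
rep("handle top","top",[(228,173),(274,180),(230,350),(182,340)],6,(125,170),.156)
rep("cab","top",[(205,72),(482,155),(375,495),(90,415)],6,(125,170),.05)
rep("handle scene","scene",[(287,101),(318,95),(424,180),(385,194)],8,(245,120),.156)
rep("mat","top",[(47,87),(387,39),(465,436),(111,491)],5,(270,150),.003)
E
```

```text
handle top [[0.5673 0.2487]
 [0.5634 0.226 ]
 [0.4808 0.2455]
 [0.4861 0.2688]] mean [0.5244 0.2472]
  edge 0.02300101742981932 -99.88279648444848
  edge 0.08486693631106416 166.74488264337094
  edge 0.023977809777991854 77.22452175007403
  edge 0.08372080668724284 -13.95030210916362
cab [[0.6399 0.292 ]
 [0.5909 0.1408]
 [0.411  0.1961]
 [0.4558 0.348 ]] mean [0.5244 0.2442]
  edge 0.1589813128654939 -107.95092267291302
  edge 0.18830348540140018 162.90993830935616
  edge 0.15834379750775654 73.55330401192634
  edge 0.19247107822799225 -16.902652660991134
handle scene [[0.4843 0.2482]
 [0.4913 0.2622]
 [0.5707 0.2428]
 [0.5651 0.222 ]] mean [0.5279 0.2438]
  edge 0.015720570337825326 63.55045902850271
  edge 0.08165496311043154 -13.73873365267958
  edge 0.021596363949691475 -104.88262977243109
  edge 0.0849136501539351 162.03567117222303
mat [[ 0.6916 -0.1046]
 [ 0.7202 -0.3383]
 [ 0.4494 -0.3729]
 [ 0.4183 -0.1385]] mean [ 0.5698 -0.2386]
  edge 0.23550246069210667 -83.0193796103741
  edge 0.2729873083181159 -172.7281713927797
  edge 0.23645300570664954 97.56237585788246
  edge 0.2753849443759528 7.074060294811919
```

```bash
cat > plan.py <<'E'
from h import *
import sys
from scipy.spatial.transform import Rotation as Rn
def plan(tgt,yaw,n,op):
    o=bot.get_obs(); p=np.array(o["ee_pos"]); R=Rn.from_euler("xyz",o["tcp_rot"],degrees=True)
    y0=o["tcp_rot"][2]; Rt=Rn.from_euler("xyz",[180,0,yaw],degrees=True)
    rv=(R.inv()*Rt)
    # yaw given explicitly: choose rotation sense by shortest
    w=rv.as_rotvec()/n; dp=(np.array(tgt)-p)/n
    rows=[];Rc=R
    for i in range(n):
        s=Rc.inv().apply(dp)*100
        rows.append([round(float(a),3) for a in w]+[round(float(a),2) for a in s]+[op]); Rc=Rc*Rn.from_rotvec(w)
    print("t",o["time"],"p",np.round(p,4),"rpy",np.round(o["tcp_rot"],2),"q",np.round(o["q"],1),"F",np.round(o["wrist_force"],1),"op",round(o["opening"],4))
    print(str(rows).replace(" ",""))
if __name__=="__main__":
    a=[float(x) for x in sys.argv[1:]]; plan(a[:3],a[3],int(a[4]),a[5])
E
python3 plan.py 0.525 0.246 0.235 166 24 8.5
python3 - <<'E'
from h import *
im=imaging.camera("top") if 0 else cv2.imread("pics/top0.png")
for n in("top","scene"):
    im=cv2.imread(f"pics/{n}0.png");hsv=cv2.cvtColor(im,cv2.COLOR_BGR2HSV)
    m=cv2.inRange(hsv,(5,150,120),(20,255,255)) 
    k,l,st,ce=cv2.connectedComponentsWithStats(m)
    for i in range(1,k):
        if st[i,4]>60:print(n,st[i],ce[i],cv2.minAreaRect(np.argwhere(l==i)[:,::-1].astype(np.float32)))
E
```

```text
t 0.1 p [ 0.2489 -0.4902  0.2307] rpy [-179.93   -0.     26.92] q [-63.1   5.   10.   95.1   0.   90. ] F [ 0.1  0.3 -0.2] op 0.0854
[[-0.0,-0.0,-0.101,2.41,-2.21,-0.02,8.5],[-0.0,-0.0,-0.101,2.63,-1.96,-0.02,8.5],[-0.0,-0.0,-0.101,2.81,-1.68,-0.02,8.5],[-0.0,-0.0,-0.101,2.97,-1.39,-0.02,8.5],[-0.0,-0.0,-0.101,3.09,-1.09,-0.02,8.5],[-0.0,-0.0,-0.101,3.19,-0.77,-0.02,8.5],[-0.0,-0.0,-0.101,3.25,-0.44,-0.02,8.5],[-0.0,-0.0,-0.101,3.27,-0.11,-0.02,8.5],[-0.0,-0.0,-0.101,3.27,0.22,-0.02,8.5],[-0.0,-0.0,-0.101,3.23,0.55,-0.02,8.5],[-0.0,-0.0,-0.101,3.16,0.87,-0.02,8.5],[-0.0,-0.0,-0.101,3.05,1.19,-0.02,8.5],[-0.0,-0.0,-0.101,2.92,1.49,-0.02,8.5],[-0.0,-0.0,-0.101,2.75,1.78,-0.02,8.5],[-0.0,-0.0,-0.101,2.56,2.04,-0.02,8.5],[-0.0,-0.0,-0.101,2.34,2.29,-0.02,8.5],[-0.0,-0.0,-0.101,2.1,2.52,-0.02,8.5],[-0.0,-0.0,-0.101,1.83,2.72,-0.02,8.5],[-0.0,-0.0,-0.101,1.55,2.89,-0.02,8.5],[-0.0,-0.0,-0.101,1.25,3.03,-0.02,8.5],[-0.0,-0.0,-0.101,0.94,3.14,-0.02,8.5],[-0.0,-0.0,-0.101,0.62,3.22,-0.02,8.5],[-0.0,-0.0,-0.101,0.29,3.26,-0.02,8.5],[-0.0,-0.0,-0.101,-0.04,3.28,-0.02,8.5]]
top [156 200  15  27 188] [162.62765957 212.93085106] ((162.6743927001953, 212.74200439453125), (6.621705055236816, 28.694055557250977), 17.35402488708496)
scene [281 132  16  13  77] [288.92207792 138.27272727] ((288.7117919921875, 137.75294494628906), (16.59518051147461, 4.989400863647461), 40.60129928588867)
```

Request:
{"api": "servo_tool", "payload": {"moves": [[[0,0,-0.1,2.4,-2.2,0,8.5],[0,0,-0.1,2.6,-2.0,0,8.5],[0,0,-0.1,2.8,-1.7,0,8.5],[0,0,-0.1,3.0,-1.4,0,8.5],[0,0,-0.1,3.1,-1.1,0,8.5],[0,0,-0.1,3.2,-0.8,0,8.5],[0,0,-0.1,3.25,-0.45,0,8.5],[0,0,-0.1,3.25,-0.1,0,8.5],[0,0,-0.1,3.25,0.2,0,8.5],[0,0,-0.1,3.2,0.55,0,8.5],[0,0,-0.1,3.15,0.85,0,8.5],[0,0,-0.1,3.05,1.2,0,8.5]]]}}

```text
time: 1.1
ee_pos: [0.3816, -0.1083, 0.2254]
tcp_rot: [-179.7, -0.4, 98.2]
wrist_force: [0.6, -0.3, 0.7]
opening: 0.0852
```

```bash
python3 plan.py 0.525 0.246 0.225 165 24 8.5 | cut -c1-300
python3 - <<'E'
from h import *
print(back("top",(162.7,212.87),.156))
E
```

```text
t 1.1 p [ 0.3816 -0.1083  0.2254] rpy [-179.72   -0.44   98.17] q [-16.  -15.5  -9.5  96.4   0.3  65.8] F [ 0.6 -0.3  0.7] op 0.0852
[[0.0,-0.0,-0.049,1.38,0.8,0.01,8.5],[0.0,-0.0,-0.049,1.34,0.87,0.01,8.5],[0.0,-0.0,-0.049,1.29,0.93,0.01,8.5],[0.0,-0.0,-0.049,1.25,0.99,0.01,8.5],[0.0,-0.0,-0.049,1.2,1.05,0.01,8.5],[0.0,-0.0,-0.049,1.14,1.11,0.01,8.5],[0.0,-0.0,-0.049,1.09,1.16,0.01,8.5],[0.0,-0.0,-0.049,1.03,1.21,0.0,8.5],[0.0,-
[0.5245996  0.24721489 0.156     ]
```

Yaw = q1 − q6 + 180 is confirmed, so the wrist has room for the turn. I carry on to above the pot.

```bash
python3 plan.py 0.525 0.246 0.215 165 12 8.5
```

```text
t 1.1 p [ 0.3816 -0.1083  0.2254] rpy [-179.72   -0.44   98.17] q [-16.  -15.5  -9.5  96.4   0.3  65.8] F [ 0.6 -0.3  0.7] op 0.0852
[[0.0,-0.001,-0.097,2.75,1.6,0.1,8.5],[0.0,-0.001,-0.097,2.58,1.86,0.1,8.5],[0.0,-0.001,-0.097,2.39,2.1,0.1,8.5],[0.0,-0.001,-0.097,2.17,2.33,0.09,8.5],[0.0,-0.001,-0.097,1.94,2.53,0.09,8.5],[0.0,-0.001,-0.097,1.68,2.7,0.09,8.5],[0.0,-0.001,-0.097,1.41,2.85,0.09,8.5],[0.0,-0.001,-0.097,1.13,2.98,0.09,8.5],[0.0,-0.001,-0.097,0.84,3.07,0.09,8.5],[0.0,-0.001,-0.097,0.53,3.14,0.09,8.5],[0.0,-0.001,-0.097,0.23,3.18,0.09,8.5],[0.0,-0.001,-0.097,-0.08,3.18,0.09,8.5]]
```

Request:
{"api": "servo_tool", "payload": {"moves": [[[0,-0.001,-0.097,2.75,1.6,0.1,8.5],[0,-0.001,-0.097,2.6,1.85,0.1,8.5],[0,-0.001,-0.097,2.4,2.1,0.1,8.5],[0,-0.001,-0.097,2.15,2.35,0.1,8.5],[0,-0.001,-0.097,1.95,2.5,0.1,8.5],[0,-0.001,-0.097,1.7,2.7,0.1,8.5],[0,-0.001,-0.097,1.4,2.85,0.1,8.5],[0,-0.001,-0.097,1.15,3.0,0.1,8.5],[0,-0.001,-0.097,0.85,3.05,0.1,8.5],[0,-0.001,-0.097,0.55,3.15,0.1,8.5],[0,-0.001,-0.097,0.25,3.2,0.1,8.5],[0,0,0,0,0,0,8.5]]]}}

```text
time: 2.1
ee_pos: [0.5057, 0.2438, 0.2099]
tcp_rot: [-179.8, -0.1, 163.2]
wrist_force: [0.8, -0.2, -0.0]
opening: 0.0851
```

```bash
python3 plan.py 0.526 0.246 0.215 165 5 8.5
```

```text
t 2.1 p [0.5057 0.2438 0.2099] rpy [-1.7983e+02 -8.0000e-02  1.6316e+02] q [25.8  6.3  9.2 93.  -0.1 42.6] F [ 0.8 -0.2 -0. ] op 0.0851
[[-0.001,-0.0,-0.006,-0.38,0.16,-0.1,8.5],[-0.001,-0.0,-0.006,-0.38,0.16,-0.1,8.5],[-0.001,-0.0,-0.006,-0.38,0.15,-0.1,8.5],[-0.001,-0.0,-0.006,-0.38,0.15,-0.1,8.5],[-0.001,-0.0,-0.006,-0.38,0.15,-0.1,8.5]]
```

Request:
{"api": "servo_tool", "payload": {"moves": [[[-0.001,0,-0.008,-0.4,0.16,0,8.5],[-0.001,0,-0.008,-0.4,0.16,0,8.5],[-0.001,0,-0.008,-0.4,0.16,0,8.5],[0,0,-0.008,-0.4,0.16,0,8.5],[0,0,-0.008,-0.4,0.16,0,8.5],[0,0,0,0,0,0,8.5],[0,0,0,0,0,0,8.5]]]}}

```text
time: 2.68
ee_pos: [0.5292, 0.2442, 0.2087]
tcp_rot: [-179.9, -0.2, 165.5]
wrist_force: [-0.1, 0.1, -0.0]
opening: 0.0851
```

```bash
python3 plan.py 0.525 0.246 0.126 165.3 6 8.5
python3 - <<'E'
from h import *
s=imaging.camera("scene");t=imaging.camera("top")
a=cv2.resize(s[90:190,240:340],(400,400),interpolation=cv2.INTER_CUBIC);b=cv2.resize(t[160:260,120:220],(400,400),interpolation=cv2.INTER_CUBIC)
cv2.imwrite("pics/a1.png",np.hstack([a,b]))
E
```

```text
t 2.6833 p [0.5292 0.2442 0.2087] rpy [-179.9    -0.19  165.47] q [24.8  9.3 12.4 93.2  0.  39.3] F [-0.1  0.1 -0. ] op 0.0851
[[-0.0,-0.001,0.0,0.07,0.01,1.38,8.5],[-0.0,-0.001,0.0,0.07,0.01,1.38,8.5],[-0.0,-0.001,0.0,0.07,0.01,1.38,8.5],[-0.0,-0.001,0.0,0.07,0.01,1.38,8.5],[-0.0,-0.001,0.0,0.07,0.01,1.38,8.5],[-0.0,-0.001,0.0,0.07,0.01,1.38,8.5]]
```

View pics/a1.png

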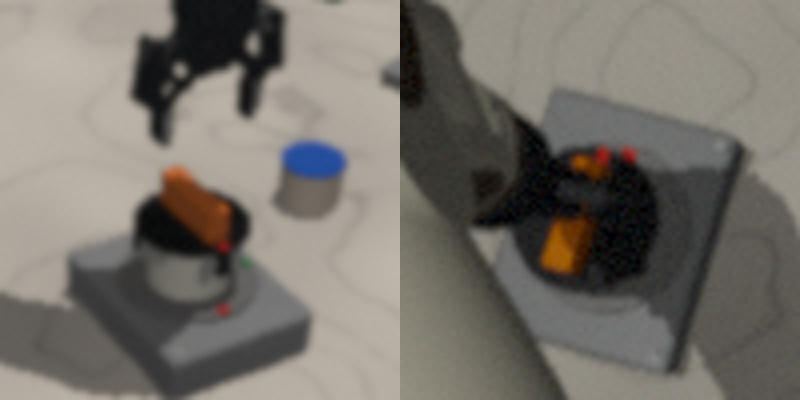

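The fingers hang either side of the handle, which sits at about (200,205) in the left crop. The gripper is in line over it. I go down with care and watch the force.

Request:
{"api": "servo_tool", "payload": {"moves": [[[0,-0.001,0,0.07,0.0,1.3,8.5],[0,-0.001,0,0.07,0,1.3,8.5],[0,-0.001,0,0.07,0,1.3,8.5],[0,0,0,0.07,0,1.3,8.5],[0,0,0,0.07,0,1.0,8.5],[0,0,0,0.07,0,0.8,8.5],[0,0,0,0,0,0,8.5],[0,0,0,0,0,0,8.5]]]}}

```text
time: 3.45
ee_pos: [0.5244, 0.2448, 0.1381]
tcp_rot: [179.9, 0.2, 165.4]
wrist_force: [-0.1, -0.1, 0.4]
opening: 0.0852
```

```bash
python3 plan.py 0.525 0.246 0.127 165.3 2 8.5
```

```text
t 3.45 p [0.5244 0.2448 0.1381] rpy [1.7994e+02 1.7000e-01 1.6538e+02] q [25.1  7.9  2.9 84.9 -0.1 39.7] F [-0.1 -0.1  0.4] op 0.0852
[[0.001,0.001,0.001,-0.01,0.07,0.55,8.5],[0.001,0.001,0.001,-0.01,0.07,0.55,8.5]]
```

Request:
{"api": "servo_tool", "payload": {"moves": [[[0,0,0,0,-0.03,0.5,8.5],[0,0,0,0,-0.03,0.5,8.5],[0,0,0,0,0,0.1,8.5],[0,0,0,0,0,0,2.0],[0,0,0,0,0,0,2.0],[0,0,0,0,0,0,2.0],[0,0,0,0,0,0,2.0],[0,0,0,0,0,0,1.5],[0,0,0,0,0,0,1.5],[0,0,0,0,0,0,1.0],[0,0,0,0,0,0,1.0]]], "force": 30}}

```text
time: 4.37
ee_pos: [0.5254, 0.2447, 0.1288]
tcp_rot: [179.8, 0.3, 165.4]
wrist_force: [0.2, -0.0, -0.9]
opening: 0.0214
```

```bash
python3 plan.py 0.525 0.246 0.127 165.3 2 8.5;  python3 - <<'E'
from h import *
s=imaging.camera("scene")
a=cv2.resize(s[90:190,240:340],(600,600),interpolation=cv2.INTER_CUBIC)
cv2.imwrite("pics/a2.png",a)
E
```

```text
t 4.3667 p [0.5254 0.2447 0.1288] rpy [179.81   0.34 165.37] q [25.   7.8  1.8 83.6 -0.1 39.6] F [ 0.2 -0.  -0.9] op 0.0214
[[0.002,0.003,0.001,0.04,0.06,0.09,8.5],[0.002,0.003,0.001,0.04,0.06,0.09,8.5]]
```

View pics/a2.png

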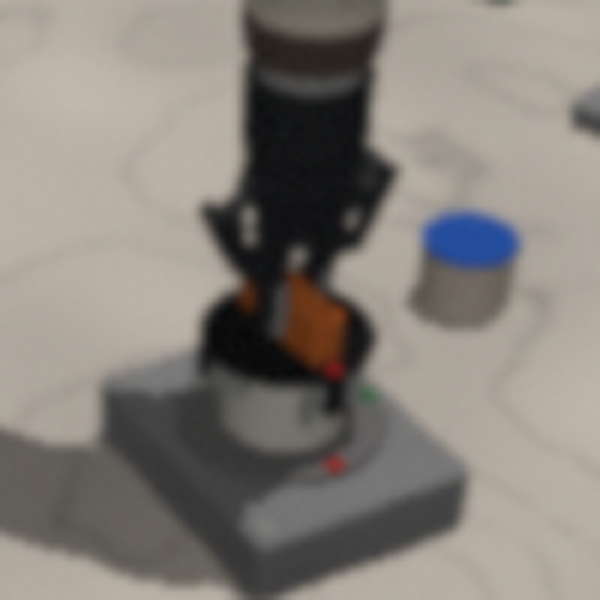

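The jaws hold the handle (21 mm) and the cover is still locked. I firm up the grip and press down.

Request:
{"api": "servo_tool", "payload": {"moves": [[[0,0,0,0,0,0,1.0],[0,0,0,0,0,0,1.0],[0,0,0,0,0,0.3,1.0],[0,0,0,0,0,0.3,1.0],[0,0,0,0,0,0.2,1.0],[0,0,0,0,0,0,1.0]]], "force": 80}}

```text
time: 4.92
ee_pos: [0.5255, 0.2447, 0.1216]
tcp_rot: [179.8, 0.4, 165.4]
wrist_force: [-1.7, -1.6, 5.2]
opening: 0.0206
```

```bash
python3 plan.py 0.525 0.246 0.1195 165.3 2 8.5
```

```text
t 4.9167 p [0.5255 0.2447 0.1216] rpy [179.76   0.39 165.37] q [25.   7.8  1.  82.8 -0.1 39.6] F [-1.7 -1.6  5.2] op 0.0206
[[0.002,0.003,0.001,0.04,0.06,0.1,8.5],[0.002,0.003,0.001,0.04,0.06,0.1,8.5]]
```

Request:
{"api": "servo_tool", "payload": {"moves": [[[0,0,0,0,0,0.15,1.0],[0,0,0,0,0,0.1,1.0],[0,0,0,0,0,0,1.0]]]}}

```text
time: 5.17
ee_pos: [0.5255, 0.2447, 0.12]
tcp_rot: [179.7, 0.4, 165.4]
wrist_force: [-2.4, -1.0, 6.1]
opening: 0.0204
```

```bash
python3 plan.py 0.525 0.246 0.1195 165.3 2 8.5
```

```text
t 5.1667 p [0.5255 0.2447 0.12  ] rpy [179.72   0.44 165.37] q [25.   7.7  0.8 82.5 -0.1 39.6] F [-2.4 -1.   6.1] op 0.0204
[[0.002,0.004,0.001,0.04,0.06,0.02,8.5],[0.002,0.004,0.001,0.04,0.06,0.02,8.5]]
```

Request:
{"api": "servo_tool", "payload": {"moves": [[[0,0,0,0,0,0.08,1.0],[0,0,-0.05,0,0,0.01,1.0],[0,0,-0.06,0,0,0.01,1.0],[0,0,-0.06,0,0,0.01,1.0],[0,0,0,0,0,0,1.0]]]}}

```text
time: 5.58
ee_pos: [0.5259, 0.2453, 0.1212]
tcp_rot: [179.7, 0.6, 175.6]
wrist_force: [-2.5, -1.5, 6.2]
opening: 0.0205
```

```bash
cat > st.py <<'E'
from h import *
o=bot.get_obs();print(np.round(o["ee_pos"],4),np.round(o["tcp_rot"],2),np.round(o["wrist_force"],1),"tau",np.round(o["torque"],2),o["opening"],o["time"])
E
python3 st.py
```

```text
[0.5259 0.2453 0.1212] [179.65   0.63 175.57] [-2.5 -1.5  6.2] tau [-0.4   0.45  0.03] 0.020452665526723 5.5833
```

Request:
{"api": "servo_tool", "payload": {"moves": [[[0,0.002,0,0,0,0.2,1.0],[0,0.002,0,0,0,0.15,1.0],[0,0.001,-0.06,0,0,0.08,1.0],[0,0.001,-0.06,0,0,0.08,1.0],[0,0.001,-0.06,0,0,0.08,1.0]]]}}

```text
time: 6.0
ee_pos: [0.5263, 0.2458, 0.1181]
tcp_rot: [179.6, 0.5, -173.8]
wrist_force: [-2.0, -0.7, 8.6]
opening: 0.0206
```

```bash
python3 st.py
```

```text
[0.5263 0.2458 0.1181] [ 179.62    0.46 -173.81] [-2.  -0.7  8.6] tau [-0.19  0.56 -0.09] 0.020564897406998375 6.0
```

Request:
{"api": "servo_tool", "payload": {"moves": [[[0,0,-0.06,0,0,0.0,1.0],[0,0,-0.06,0,0,0.03,1.0],[0,0,-0.06,0,0,0.03,1.0],[0,0,-0.06,0,0,0.04,1.0]]]}}

```text
time: 6.33
ee_pos: [0.5267, 0.2466, 0.1194]
tcp_rot: [179.7, 0.7, -159.4]
wrist_force: [-2.3, 0.3, 6.3]
opening: 0.0206
```

```bash
python3 st.py
```

```text
[0.5267 0.2466 0.1194] [ 179.66    0.73 -159.35] [-2.3  0.3  6.3] tau [-0.07  0.57 -0.08] 0.02059702801102536 6.3333
```

Request:
{"api": "servo_tool", "payload": {"moves": [[[0,0.002,-0.06,0,0,0.05,1.0],[0,0.002,-0.06,0,0,0.05,1.0],[0,0.002,-0.06,0,0,0.05,1.0],[0,0.002,-0.06,0,0,0.05,1.0],[0,0,-0.06,0,0,0.05,1.0],[0,0,-0.06,0,0,0.05,1.0]]]}}

```text
time: 6.83
ee_pos: [0.5272, 0.248, 0.1198]
tcp_rot: [179.8, 0.7, -137.6]
wrist_force: [-2.3, -0.2, 6.0]
opening: 0.0208
```

```bash
python3 st.py
```

```text
[0.5272 0.248  0.1198] [ 179.82    0.65 -137.65] [-2.3 -0.2  6. ] tau [-0.06  0.56 -0.1 ] 0.020807616771361753 6.8333
```

Request:
{"api": "servo_tool", "payload": {"moves": [[[0,0.001,-0.06,0,0,0.05,1.0],[0,0.001,-0.06,0,0,0.05,1.0],[0,0.001,-0.06,0,0,0.05,1.0],[0,0.001,-0.06,0,0,0.04,1.0],[0,0,-0.06,0,0,0.04,1.0],[0,0,-0.05,0,0,0.03,1.0],[0,0,-0.03,0,0,0,1.0],[0,0,0,0,0,0,1.0]]]}}

```text
time: 7.5
ee_pos: [0.5263, 0.2502, 0.1207]
tcp_rot: [179.9, 0.8, -114.5]
wrist_force: [-0.9, -1.8, 5.8]
opening: 0.0207
```

```bash
python3 st.py;  python3 - <<'E'
from h import *
s=imaging.camera("scene")
a=cv2.resize(s[90:190,240:340],(600,600),interpolation=cv2.INTER_CUBIC)
cv2.imwrite("pics/a3.png",a)
E
```

```text
[0.5263 0.2502 0.1207] [ 179.94    0.77 -114.47] [-0.9 -1.8  5.8] tau [-0.44  0.39 -0.01] 0.020742381393557417 7.5
```

View pics/a3.png

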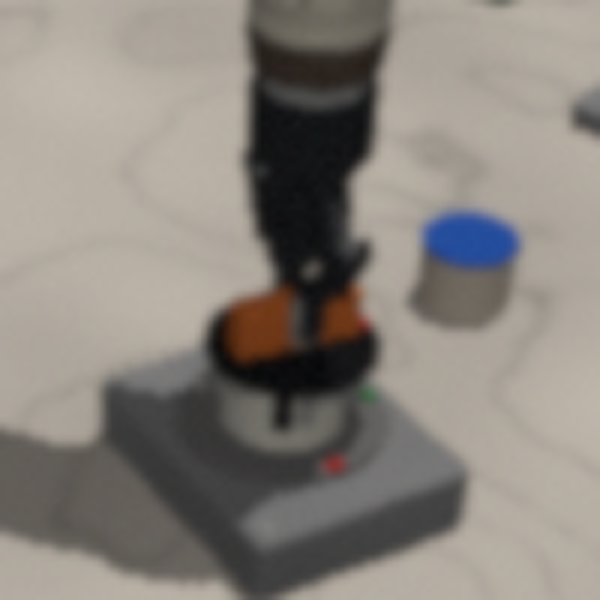

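The red mark at (363,323) has come round over the green mark at (368,395), a turn of 80°. I lift slowly and watch the force.

Request:
{"api": "servo_tool", "payload": {"moves": [[[0,0,0,0,0,-0.3,1.0],[0,0,0,0,0,-0.4,1.0],[0,0,0,0,0,-0.4,1.0],[0,0,0,0,0,-0.4,1.0],[0,0,0,0,0,-0.4,1.0],[0,0,0,0,0,-0.2,1.0]]]}}

```text
time: 8.05
ee_pos: [0.526, 0.2498, 0.1421]
tcp_rot: [179.9, 0.7, -114.6]
wrist_force: [0.2, 0.4, -2.1]
opening: 0.0204
```

```bash
python3 st.py
```

```text
[0.526  0.2498 0.1421] [ 179.87    0.7  -114.55] [ 0.2  0.4 -2.1] tau [-0.03 -0.01  0.04] 0.020377698560625258 8.05
```

Request:
{"api": "servo_tool", "payload": {"moves": [[[0,0,0,0,0,-0.6,1.0],[0,0,0,0,0,-1.0,1.0],[0,0,0,0,0,-1.3,1.0],[0,0,0,0,0,-1.5,1.0],[0,0,0,0,0,-1.5,1.0],[0,0,0,0,0,-1.5,1.0],[0,0,0,0,0,-1.0,1.0],[0,0,0,0,0,-0.5,1.0]]]}}

```text
time: 8.72
ee_pos: [0.5247, 0.248, 0.2372]
tcp_rot: [179.7, 0.5, -114.6]
wrist_force: [0.3, 0.1, -2.6]
opening: 0.0205
```

```bash
python3 st.py; python3 plan.py .57 -.239 .215 -173 22 1.0
```

```text
[0.5247 0.248  0.2372] [ 179.75    0.54 -114.57] [ 0.3  0.1 -2.6] tau [-0.01 -0.06 -0.04] 0.02049645346726593 8.7167
t 8.7167 p [0.5247 0.248  0.2372] rpy [ 179.75    0.54 -114.57] q [ 25.    9.1  15.3  95.9   0.5 -40.4] F [ 0.3  0.1 -2.6] op 0.0205
[[0.0,0.0,0.046,1.93,-1.11,0.08,1.0],[0.0,0.0,0.046,1.87,-1.2,0.08,1.0],[0.0,0.0,0.046,1.82,-1.28,0.08,1.0],[0.0,0.0,0.046,1.76,-1.36,0.08,1.0],[0.0,0.0,0.046,1.69,-1.44,0.08,1.0],[0.0,0.0,0.046,1.62,-1.52,0.08,1.0],[0.0,0.0,0.046,1.55,-1.59,0.08,1.0],[0.0,0.0,0.046,1.47,-1.66,0.09,1.0],[0.0,0.0,0.046,1.4,-1.73,0.09,1.0],[0.0,0.0,0.046,1.31,-1.79,0.09,1.0],[0.0,0.0,0.046,1.23,-1.85,0.09,1.0],[0.0,0.0,0.046,1.14,-1.91,0.09,1.0],[0.0,0.0,0.046,1.05,-1.96,0.09,1.0],[0.0,0.0,0.046,0.96,-2.01,0.09,1.0],[0.0,0.0,0.046,0.87,-2.05,0.09,1.0],[0.0,0.0,0.046,0.77,-2.09,0.09,1.0],[0.0,0.0,0.046,0.67,-2.12,0.1,1.0],[0.0,0.0,0.046,0.57,-2.15,0.1,1.0],[0.0,0.0,0.046,0.47,-2.17,0.1,1.0],[0.0,0.0,0.046,0.37,-2.19,0.1,1.0],[0.0,0.0,0.046,0.27,-2.21,0.1,1.0],[0.0,0.0,0.046,0.17,-2.22,0.1,1.0]]
```

Request:
{"api": "servo_tool", "payload": {"moves": [[[0,0,0,0.8,-0.45,0,1.0],[0,0,0,1.5,-0.85,0,1.0],[0,0,0,2.0,-1.15,0,1.0],[0,0,0,2.0,-1.15,0,1.0],[0,0,0,2.0,-1.15,0,1.0],[0,0,0,2.0,-1.15,0,1.0],[0,0,0,2.0,-1.15,0,1.0],[0,0,0,2.0,-1.15,0,1.0],[0,0,0,2.0,-1.15,0,1.0],[0,0,0,2.0,-1.15,0,1.0],[0,0,0,2.0,-1.15,0,1.0],[0,0,0,2.0,-1.15,0,1.0]]]}}

```text
time: 9.72
ee_pos: [0.5466, -0.0214, 0.231]
tcp_rot: [179.5, 0.4, -114.2]
wrist_force: [-0.4, -0.0, -2.1]
opening: 0.0204
```

```bash
python3 plan.py .57 -.239 .2 -114.6 11 1.0
```

```text
t 9.7167 p [ 0.5466 -0.0214  0.231 ] rpy [ 179.51    0.4  -114.22] q [ -2.5   4.9   9.9  95.4   0.6 -68.3] F [-0.4 -0.  -2.1] op 0.0204
[[0.001,0.001,0.001,1.72,-1.01,0.26,1.0],[0.001,0.001,0.001,1.72,-1.01,0.26,1.0],[0.001,0.001,0.001,1.72,-1.01,0.26,1.0],[0.001,0.001,0.001,1.72,-1.01,0.27,1.0],[0.001,0.001,0.001,1.72,-1.01,0.27,1.0],[0.001,0.001,0.001,1.71,-1.01,0.27,1.0],[0.001,0.001,0.001,1.71,-1.01,0.27,1.0],[0.001,0.001,0.001,1.71,-1.01,0.27,1.0],[0.001,0.001,0.001,1.71,-1.01,0.28,1.0],[0.001,0.001,0.001,1.71,-1.02,0.28,1.0],[0.001,0.001,0.001,1.71,-1.02,0.28,1.0]]
```

Request:
{"api": "servo_tool", "payload": {"moves": [[[0.001,0.001,0,1.9,-1.1,0.25,1.0],[0.001,0.001,0,1.9,-1.1,0.25,1.0],[0.001,0.001,0,1.9,-1.1,0.25,1.0],[0.001,0.001,0,1.9,-1.1,0.25,1.0],[0.001,0.001,0,1.9,-1.1,0.25,1.0],[0.001,0.001,0,1.9,-1.1,0.25,1.0],[0.001,0.001,0,1.9,-1.1,0.25,1.0],[0.001,0.001,0,1.9,-1.1,0.25,1.0],[0.001,0.001,0,1.6,-0.9,0.2,1.0],[0.001,0.001,0,1.0,-0.6,0,1.0],[0,0,0,0.5,-0.3,0,1.0],[0,0,0,0,0,0,1.0]]]}}

```text
time: 10.72
ee_pos: [0.5604, -0.2527, 0.1998]
tcp_rot: [179.5, -0.4, -114.6]
wrist_force: [0.8, 0.0, -1.8]
opening: 0.0203
```

```bash
python3 plan.py .57 -.239 .05 -114.6 11 1.0
python3 - <<'E'
from h import *
a=imaging.camera("scene")[120:320,110:310];b=imaging.camera("top")[110:310,220:420]
cv2.imwrite("pics/a4.png",cv2.resize(np.hstack([a,b]),None,fx=2,fy=2,interpolation=cv2.INTER_CUBIC))
E
```

```text
t 10.7167 p [ 0.5604 -0.2527  0.1998] rpy [ 179.51   -0.4  -114.64] q [-24.1  14.1  16.9  93.3  -0.4 -89.5] F [ 0.8  0.  -1.8] op 0.0203
[[0.001,-0.001,-0.0,-0.16,-0.04,1.36,1.0],[0.001,-0.001,-0.0,-0.16,-0.04,1.36,1.0],[0.001,-0.001,-0.0,-0.16,-0.04,1.36,1.0],[0.001,-0.001,-0.0,-0.16,-0.04,1.36,1.0],[0.001,-0.001,-0.0,-0.16,-0.03,1.36,1.0],[0.001,-0.001,-0.0,-0.15,-0.03,1.36,1.0],[0.001,-0.001,-0.0,-0.15,-0.03,1.36,1.0],[0.001,-0.001,-0.0,-0.15,-0.03,1.36,1.0],[0.001,-0.001,-0.0,-0.15,-0.03,1.36,1.0],[0.001,-0.001,-0.0,-0.15,-0.03,1.36,1.0],[0.001,-0.001,-0.0,-0.15,-0.03,1.36,1.0]]
```

View pics/a4.png

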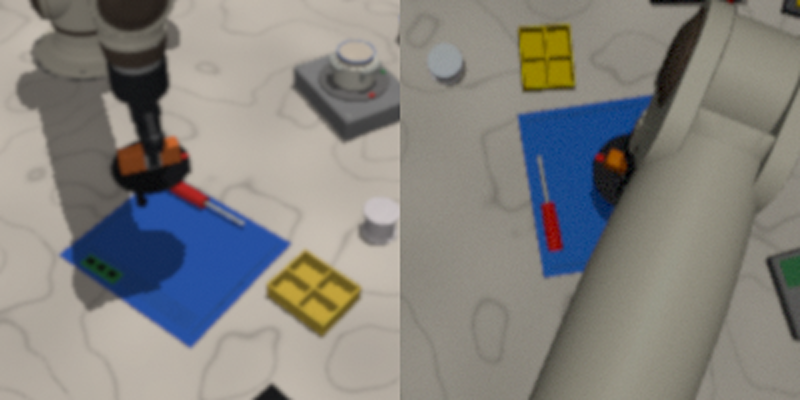

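The cover hangs level over the middle of the mat at about (150,165) in the left crop, and the pot is open with its filter up. I lower it. Touchdown should come at TCP z of about 0.041.

Request:
{"api": "servo_tool", "payload": {"moves": [[[0.001,-0.001,0,-0.16,-0.04,1.0,1.0],[0.001,-0.001,0,-0.16,-0.04,1.6,1.0],[0.001,-0.001,0,-0.16,-0.04,1.6,1.0],[0.001,-0.001,0,-0.16,-0.04,1.6,1.0],[0.001,-0.001,0,-0.16,-0.04,1.6,1.0],[0.001,-0.001,0,-0.16,-0.04,1.6,1.0],[0.001,-0.001,0,-0.16,-0.04,1.5,1.0],[0.001,-0.001,0,-0.16,-0.03,1.2,1.0],[0.001,0,0,-0.16,-0.03,0.9,1.0],[0,0,0,-0.1,0,0.5,1.0],[0,0,0,0,0,0,1.0],[0,0,0,0,0,0,1.0]]]}}

```text
time: 11.82
ee_pos: [0.571, -0.2251, 0.0607]
tcp_rot: [-179.8, 0.3, -113.8]
wrist_force: [-0.0, -0.2, -1.6]
opening: 0.0206
```

```bash
python3 plan.py .57 -.239 .042 -114.6 8 1.0
```

```text
t 11.8167 p [ 0.571  -0.2251  0.0607] rpy [-179.79    0.26 -113.77] q [-21.6  13.5   0.8  77.1   0.3 -87.9] F [-0.  -0.2 -1.6] op 0.0206
[[-0.0,0.001,0.002,0.17,-0.06,0.23,1.0],[-0.0,0.001,0.002,0.17,-0.06,0.23,1.0],[-0.0,0.001,0.002,0.16,-0.06,0.23,1.0],[-0.0,0.001,0.002,0.16,-0.06,0.23,1.0],[-0.0,0.001,0.002,0.16,-0.06,0.23,1.0],[-0.0,0.001,0.002,0.16,-0.06,0.23,1.0],[-0.0,0.001,0.002,0.16,-0.06,0.23,1.0],[-0.0,0.001,0.002,0.16,-0.06,0.23,1.0]]
```

Request:
{"api": "servo_tool", "payload": {"moves": [[[0,0.001,0,0.17,-0.06,0.22,1.0],[0,0.001,0,0.17,-0.06,0.22,1.0],[0,0.001,0,0.17,-0.06,0.22,1.0],[0,0.001,0,0.16,-0.06,0.22,1.0],[0,0,0,0.16,-0.06,0.22,1.0],[0,0,0,0.16,-0.06,0.22,1.0],[0,0,0,0,0,0.15,1.0],[0,0,0,0,0,0,1.0]]]}}

```text
time: 12.48
ee_pos: [0.5719, -0.2379, 0.0478]
tcp_rot: [-179.5, 0.0, -113.8]
wrist_force: [0.1, -0.1, -2.7]
opening: 0.0205
```

```bash
python3 plan.py .57 -.239 .041 -114.6 3 1.0
```

```text
t 12.4833 p [ 0.5719 -0.2379  0.0478] rpy [-179.5     0.   -113.81] q [-22.6  14.3   0.3  75.5  -0.  -88.8] F [ 0.1 -0.1 -2.7] op 0.0205
[[-0.003,0.0,0.005,0.06,0.05,0.23,1.0],[-0.003,0.0,0.005,0.06,0.04,0.23,1.0],[-0.003,0.0,0.005,0.06,0.04,0.23,1.0]]
```

Request:
{"api": "servo_tool", "payload": {"moves": [[[-0.003,0,0,0,0,0.2,1.0],[-0.003,0,0,0,0,0.2,1.0],[-0.003,0,0,0,0,0.15,1.0],[0,0,0,0,0,0.1,1.0],[0,0,0,0,0,0.0,1.0]]]}}

```text
time: 12.9
ee_pos: [0.572, -0.2382, 0.0411]
tcp_rot: [180.0, -0.0, -113.8]
wrist_force: [0.1, 0.8, -0.4]
opening: 0.0204
```

```bash
python3 plan.py .57 -.239 .041 -114.6 3 1.0
```

```text
t 12.9 p [ 0.572  -0.2382  0.0411] rpy [ 179.96   -0.   -113.82] q [-22.6  15.    0.4  75.5   0.  -88.8] F [ 0.1  0.8 -0.4] op 0.0204
[[0.0,-0.0,0.005,0.05,0.05,0.0,1.0],[0.0,-0.0,0.005,0.05,0.05,0.0,1.0],[0.0,-0.0,0.005,0.05,0.05,0.0,1.0]]
```

Touchdown is beginning at the expected height. One more small step to seat the cover, then I let go.

Request:
{"api": "servo_tool", "payload": {"moves": [[[0,0,0,0,0,0.1,1.0],[0,0,0,0,0,0.0,1.0],[0,0,0,0,0,0,1.0]]]}}

```text
time: 13.15
ee_pos: [0.5723, -0.2382, 0.0414]
tcp_rot: [-180.0, -0.0, -113.8]
wrist_force: [-0.1, -0.5, -2.5]
opening: 0.0205
```

```bash
python3 st.py
```

```text
[ 0.5723 -0.2382  0.0414] [-179.97   -0.   -113.81] [-0.1 -0.5 -2.5] tau [-0.02  0.04 -0.01] 0.0204715051206339 13.15
```

Request:
{"api": "servo_tool", "payload": {"moves": [[[0,0,0,0,0,0.15,1.0],[0,0,0,0,0,0.15,1.0],[0,0,0,0,0,0,1.0]]]}}

```text
time: 13.4
ee_pos: [0.5725, -0.2384, 0.0414]
tcp_rot: [-179.8, -0.0, -113.8]
wrist_force: [0.5, -0.1, -2.2]
opening: 0.0207
```

```bash
python3 st.py
```

```text
[ 0.5725 -0.2384  0.0414] [-179.83   -0.   -113.82] [ 0.5 -0.1 -2.2] tau [ 0.   -0.   -0.06] 0.0207007647078416 13.4
```

Request:
{"api": "servo_tool", "payload": {"moves": [[[0,0,0,0,0,0.2,1.0],[0,0,0,0,0,0.15,1.0]]]}}

```text
time: 13.57
ee_pos: [0.573, -0.2388, 0.0409]
tcp_rot: [-179.7, -0.0, -113.8]
wrist_force: [-7.9, 3.0, 14.8]
opening: 0.0207
```

```bash
python3 st.py
```

```text
[ 0.573  -0.2388  0.0409] [-1.7968e+02 -2.0000e-02 -1.1383e+02] [-7.9  3.  14.8] tau [ 1.22  2.09 -0.  ] 0.02073899991032995 13.5667
```

The mat is firm at z = 0.0409, as expected. I open the fingers and let the arm stand.

Request:
{"api": "servo_tool", "payload": {"moves": [[[0,0,0,0,0,0,1.0],[0,0,0,0,0,0,2.4],[0,0,0,0,0,0,3.5],[0,0,0,0,0,0,5.0],[0,0,0,0,0,0,6.5],[0,0,0,0,0,0,7.5],[0,0,0,0,0,0,7.5]]], "force": 30}}

```text
time: 14.15
ee_pos: [0.5735, -0.2388, 0.0404]
tcp_rot: [-179.6, -0.0, -113.8]
wrist_force: [-0.3, -0.1, 0.7]
opening: 0.0749
```

```bash
python3 st.py
```

```text
[ 0.5735 -0.2388  0.0404] [-1.7962e+02 -2.0000e-02 -1.1381e+02] [-0.3 -0.1  0.7] tau [ 0.04  0.01 -0.04] 0.07491979551907375 14.15
```

Both fingers are open and clear. I raise straight up and then back off so the mat can be seen.

Request:
{"api": "servo_tool", "payload": {"moves": [[[0,0,0,0,0,-0.5,7.5],[0,0,0,0,0,-1.0,7.5],[0,0,0,0,0,-1.5,7.5],[0,0,0,0,0,-2.0,7.5],[0,0,0,0,0,-2.5,7.5],[0,0,0,0,0,-2.5,7.5],[0,0,0,0,0,-2.5,7.5],[0,0,0,0,0,-2.5,7.5],[0,0,0,0,0,-2.5,7.5],[0,0,0,0,0,-1,7.5]]]}}

```text
time: 14.98
ee_pos: [0.57, -0.2373, 0.2373]
tcp_rot: [-179.8, -0.0, -113.8]
wrist_force: [1.3, 0.1, 0.5]
opening: 0.0747
```

Request:
{"api": "servo_tool", "payload": {"moves": [[[0,0,0,1.5,1.5,0,7.5],[0,0,0,2.5,2.5,0,7.5],[0,0,0,2.5,2.5,0,7.5],[0,0,0,2.5,2.5,0,7.5],[0,0,0,2.5,2.5,0,7.5],[0,0,0,2.5,2.5,0,7.5],[0,0,0,2.5,2.5,0,7.5],[0,0,0,2,1.5,0,7.5],[0,0,0,0,0,0,7.5],[0,0,0,0,0,0,7.5]]]}}

```text
time: 15.82
ee_pos: [0.3221, -0.3363, 0.2498]
tcp_rot: [-178.8, -0.3, -113.6]
wrist_force: [0.6, 0.5, 0.6]
opening: 0.0748
```

```bash
python3 st.py
python3 - <<'E'
from h import *
a=imaging.camera("scene")[120:320,130:330];b=imaging.camera("top")[110:310,220:420]
cv2.imwrite("pics/a5.png",cv2.resize(np.hstack([a,b]),None,fx=2,fy=2,interpolation=cv2.INTER_CUBIC))
E
```

```text
[ 0.3221 -0.3363  0.2498] [-178.77   -0.25 -113.64] [0.6 0.5 0.6] tau [ 0.05 -0.02 -0.01] 0.07479361715704644 15.8167
```

View pics/a5.png

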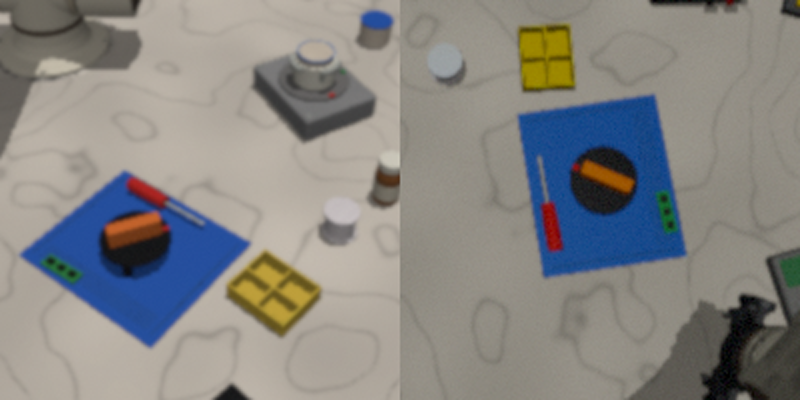

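The cover stands in the middle of the mat, handle up, at about (603,180) in the right crop. The screwdriver, board and tray are where they were, and the pot is open with the filter up. I hand the job in.

```bash
python3 -c "
from workcell import bot
print(bot.job_done())"
```

```text
the job is handed in; nothing more can be done
None
```

The cover is off the pot and standing on its claws near the middle of the blue mat, handle up. I handed the job in at about 16 s of the 48 s allowed; no verdict came back.

**What I did:** I gripped the handle, pressed the cover down about 8–11 mm and turned it 80° anticlockwise. I then lifted it straight off, carried it over, lowered it until it met the mat, let go and backed the arm away.

**Last checks:**
- **Placing:** I let go at about x 0.573, y −0.239, within a few millimetres of the mat centre I measured (0.570, −0.239). The final pictures show the cover upright there and the pot open with its filter up. I could only judge the filter's height by eye.
- **Other things:** in the last crops the screwdriver, board, tray and jars look unmoved. The meter and spool were not fully in view, and the arm never went near them.
- **Forces:** I read at most about 9 N at the wrist while freeing the cover and about 15 N vertically at touchdown. These were read only at the end of each move call, so brief peaks could have been missed.
- **Not quite as planned:**
  - While turning, the press crept up to about 7.6 mm once (it needs at least 7), and I pressed it back down.
  - At touchdown the force readings disagreed at first, so I pushed about 1 mm more until contact was firm at TCP height 0.041 m, as expected.

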